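# Weight-perception test: raise the heaviest tin

### The arm

A 6-joint arm with a two-finger parallel gripper is mounted at the origin on the work surface. World frame = base frame: x ahead of the robot, y to its left, z up, the work surface at z = 0. Lengths are in m, angles in rad, forces in N, time in s.
With the tool pointing down it reaches from about 0.425 to 1.125 m from the base axis. Payload 14.9 kg.
Tool frame: the origin (TCP) lies midway between the tips of the shut fingers; the grasp point (between the pads) lies 19 mm behind it (robot.grip_point_offset is the distance from the TCP to the grasp point, in m); x points along the fingers, y is the direction in which the jaws open and shut, and the axes are right-handed (so a half turn about x gives the same grasp; the last joint's range is limited). The gripper opens to 91 mm and grips with 3 to 60 N. Pads are 32 mm wide; open, the fingers measure 118 mm over their backs; the gripper's body (76 mm by 178 mm) begins 60 mm behind the grasp point.
Start: joints at [-1.182, 0.379, 1.734, -0, 1.028, -0.033], TCP at [0.287, -0.639, 0.214] pointing down, gripper open.
Joint ranges: [-2.77, 2.77], [-0.74, 2.19], [0, 2.66], [-1.06, 4.2], [0.31, 2.87], [-3.08, 3.08]. Speed limits (rad/s): [1.89, 1.89, 2.39, 3.14, 3.14, 3.14].

### API

Orientations are given as a unit quaternion [x, y, z, w].
In Python, from plant import robot, vision, order, nets gives the robot as it stands.
- The arm moves only by the tool jog_arm, never from a script. Its argument "targets" is a list of rows, each an object of numbers: "dx", "dy", "dz": the shift along the tool's x, y, z in mm; "rx", "ry", "rz": the turn, a rotation vector about the tool's x, y, z in rad; "claw": the finger opening in mm, from 0 to 91.2. In form: [{"dx": .., "dy": .., "dz": .., "rx": .., "ry": .., "rz": .., "claw": ..}, ...]. A call has exactly 8 rows; each row is the pose to reach, as a shift and turn from the pose commanded when the call began, along the tool's axes at that moment; what a row does not reach only later rows make up. A row lasts 1/8 s, in which the tool goes at most 62.5 mm and 10.7 degrees, less where a joint would pass 70% of its speed; a pose out of reach is approached as far as the arm can. A call with a gripper value outside its range is refused whole. The fingers move at their own pace and stop on an object; "squeeze" is the grip in N (left out, the last holds). Time passes only in rows, so rows that repeat a pose let the fingers close, or fill a call up. It gives the time, the measured TCP pose, the force and the opening at its end, in the units of the state.
- robot.read_state(): the state, without advancing time (a new reading comes with each control period).
- vision.camera(name): name is "scene" or "top" or "wrist"; returns the picture (480x640x3 uint8, red, green, blue); there is no depth.
- vision.camera_info(name): a dict with "fx", "fy", "cx", "cy" (pixels), "dist" ([k1, k2, p1, p2, k3] as OpenCV has them; the pictures are not rectified), "R" (3x3) and "t" (3): a world point X has camera coordinates R X + t. Camera axes: x right, y down, z forward; pixel columns grow to the right and rows downward; lengths in m; the calibration is good to about 2 mm. A picture is of the moment at which its call begins: read the wrist's pose just before it. camera_info takes no time and is no camera call; for the wrist camera it gives the pose at the moment of the call.
- order.close_job(): hands the job in, once; it reports no verdict.
Trained networks look in the newest picture that a camera, given by its name, has taken for a name from the list of things; names that differ only in an ending like _2 or _b are one class to them, and where a whole thing is asked for, a point or a joint stands for the part that bears it (a point fixed in the world has none). Each returns a list of dicts, best first, with "p" (0 to 1); they miss things now and then, are a little off and sometimes report something else, mostly with a low value. They report only what shows in the picture. A call takes as long as a camera call. They do not tell look-alikes from the thing itself.
- nets.recognise(camera, thing): "uv" ([column, row] in pixels, amid what is visible of it).
- nets.tip_of(camera, thing): "uv" ([column, row] in pixels: a listed point, or the origin of a listed thing).
The state is a dict: "clock": time; "q": joint angles; "joint_vel": joint speeds; "joint_torque": joint torques, N m; "tcp_pos": TCP position; "orientation": TCP orientation; "wrist_force": force on the tool from outside, world axes, zero at the start; "moment": the same for the moment, N m; "width": finger opening in m.
Only numpy, scipy, OpenCV 4.12 (cv2) and the standard library are available. Lean on these libraries where they do the work, as an engineer would, in place of code of your own. Each camera call takes 0.05 s, during which the arm holds its last target.

### The job

Prepare and answer the weight-perception test: one at a time, pick up each of the three identical closed tins, feel its weight, and stand it upright inside a printed ring on the test card, so that the three tins end up in an even row, one in each ring, all let go. Then pick up the heaviest of the three again and finish while holding it up, upright and still, with at least 10 cm of air below it, the other two left standing in their rings. Tip no tin over, and leave the tumbler, the jar and the reflex hammer where they are.

Things in the scene. Friction and masses are not known exactly. Their poses are not given: they have to be found in the camera images.
- tin_a_center (a point): centre (half-way up) of one of three identical closed steel tins: upright cylinder, 56 mm diameter, 80 mm high, flat lid; z axis up. Loose on the table, clear of the card and of other things. The heaviest tin weighs 0.49 to 0.63 kg, the other two 0.17 to 0.28 kg each; neither look, name nor place tells which. The load inside has up to 2 mm of play
- tin_b_center (a point): centre (half-way up) of one of three identical closed steel tins: upright cylinder, 56 mm diameter, 80 mm high, flat lid; z axis up. Loose on the table, clear of the card and of other things. The heaviest tin weighs 0.49 to 0.63 kg, the other two 0.17 to 0.28 kg each; neither look, name nor place tells which. The load inside has up to 2 mm of play
- tin_c_center (a point): centre (half-way up) of one of three identical closed steel tins: upright cylinder, 56 mm diameter, 80 mm high, flat lid; z axis up. Loose on the table, clear of the card and of other things. The heaviest tin weighs 0.49 to 0.63 kg, the other two 0.17 to 0.28 kg each; neither look, name nor place tells which. The load inside has up to 2 mm of play
- ring1 (a point): centre, on the table surface, of the left-hand (robot's left) printed ring on the white test card (paper-thin, taped flat, 130 x 400 mm). Black ring outline, inside diameter 82 mm, outside 90 mm. The three ring centres lie in a straight line 130 mm apart; the card and its rings turn together by up to 0.2 rad: x axis across the card, y axis along the row (towards the robot's left)
- ring2 (a point): centre, on the table surface, of the middle printed ring on the white test card (paper-thin, taped flat, 130 x 400 mm). Black ring outline, inside diameter 82 mm, outside 90 mm. The three ring centres lie in a straight line 130 mm apart; the card and its rings turn together by up to 0.2 rad: x axis across the card, y axis along the row (towards the robot's left)
- ring3 (a point): centre, on the table surface, of the right-hand printed ring on the white test card (paper-thin, taped flat, 130 x 400 mm). Black ring outline, inside diameter 82 mm, outside 90 mm. The three ring centres lie in a straight line 130 mm apart; the card and its rings turn together by up to 0.2 rad: x axis across the card, y axis along the row (towards the robot's left)
- tumbler: bystander: black drinking tumbler, 74 mm diameter at the rim, 134 mm high, loose, to the robot's left of the tins; origin at the centre of its underside
- jar: bystander: green glass jar with white cap, 52 mm diameter, 75 mm high, loose, to the robot's right of the tins; origin at the centre of its underside
- reflex_hammer: bystander: reflex hammer lying flat, 220 mm long, 20 mm high, head 62 mm wide, loose, to the right of the card; origin on the table under the middle of its handle, x axis along the handle towards the head
Not all that is in view belongs to the job. What is shaped like the part that bears tin_a_center but blue is not meant.

How it is judged:
On the way, in this order (a step that is already met when the one before it is completed fails the run):
1. a first tin is picked up and lifted clear of the table (12 mm or more) (((height (world z) of tin_a_center above 0.052 m and contact force between tin_a and the fingers above 0.5 N) or (height (world z) of tin_b_center above 0.052 m and contact force between tin_b and the fingers above 0.5 N) or (height (world z) of tin_c_center above 0.052 m and contact force between tin_c and the fingers above 0.5 N))), for 0.1 s.
2. with one tin standing in a ring, another is lifted clear ((((height (world z) of tin_a_center above 0.052 m and contact force between tin_a and the fingers above 0.5 N) and (((horizontal distance between tin_b_center and ring1 below 0.016 m or horizontal distance between tin_b_center and ring2 below 0.016 m or horizontal distance between tin_b_center and ring3 below 0.016 m) and height (world z) of tin_b_center below 0.046 m and angle between tin_b_center's own z axis and vertical below 0.15 rad) or ((horizontal distance between tin_c_center and ring1 below 0.016 m or horizontal distance between tin_c_center and ring2 below 0.016 m or horizontal distance between tin_c_center and ring3 below 0.016 m) and height (world z) of tin_c_center below 0.046 m and angle between tin_c_center's own z axis and vertical below 0.15 rad))) or ((height (world z) of tin_b_center above 0.052 m and contact force between tin_b and the fingers above 0.5 N) and (((horizontal distance between tin_a_center and ring1 below 0.016 m or horizontal distance between tin_a_center and ring2 below 0.016 m or horizontal distance between tin_a_center and ring3 below 0.016 m) and height (world z) of tin_a_center below 0.046 m and angle between tin_a_center's own z axis and vertical below 0.15 rad) or ((horizontal distance between tin_c_center and ring1 below 0.016 m or horizontal distance between tin_c_center and ring2 below 0.016 m or horizontal distance between tin_c_center and ring3 below 0.016 m) and height (world z) of tin_c_center below 0.046 m and angle between tin_c_center's own z axis and vertical below 0.15 rad))) or ((height (world z) of tin_c_center above 0.052 m and contact force between tin_c and the fingers above 0.5 N) and (((horizontal distance between tin_a_center and ring1 below 0.016 m or horizontal distance between tin_a_center and ring2 below 0.016 m or horizontal distance between tin_a_center and ring3 below 0.016 m) and height (world z) of tin_a_center below 0.046 m and angle between tin_a_center's own z axis and vertical below 0.15 rad) or ((horizontal distance between tin_b_center and ring1 below 0.016 m or horizontal distance between tin_b_center and ring2 below 0.016 m or horizontal distance between tin_b_center and ring3 below 0.016 m) and height (world z) of tin_b_center below 0.046 m and angle between tin_b_center's own z axis and vertical below 0.15 rad))))), for 0.1 s.
3. with two tins standing in rings, the third is lifted clear ((((height (world z) of tin_a_center above 0.052 m and contact force between tin_a and the fingers above 0.5 N) and ((horizontal distance between tin_b_center and ring1 below 0.016 m or horizontal distance between tin_b_center and ring2 below 0.016 m or horizontal distance between tin_b_center and ring3 below 0.016 m) and height (world z) of tin_b_center below 0.046 m and angle between tin_b_center's own z axis and vertical below 0.15 rad) and ((horizontal distance between tin_c_center and ring1 below 0.016 m or horizontal distance between tin_c_center and ring2 below 0.016 m or horizontal distance between tin_c_center and ring3 below 0.016 m) and height (world z) of tin_c_center below 0.046 m and angle between tin_c_center's own z axis and vertical below 0.15 rad)) or ((height (world z) of tin_b_center above 0.052 m and contact force between tin_b and the fingers above 0.5 N) and ((horizontal distance between tin_a_center and ring1 below 0.016 m or horizontal distance between tin_a_center and ring2 below 0.016 m or horizontal distance between tin_a_center and ring3 below 0.016 m) and height (world z) of tin_a_center below 0.046 m and angle between tin_a_center's own z axis and vertical below 0.15 rad) and ((horizontal distance between tin_c_center and ring1 below 0.016 m or horizontal distance between tin_c_center and ring2 below 0.016 m or horizontal distance between tin_c_center and ring3 below 0.016 m) and height (world z) of tin_c_center below 0.046 m and angle between tin_c_center's own z axis and vertical below 0.15 rad)) or ((height (world z) of tin_c_center above 0.052 m and contact force between tin_c and the fingers above 0.5 N) and ((horizontal distance between tin_a_center and ring1 below 0.016 m or horizontal distance between tin_a_center and ring2 below 0.016 m or horizontal distance between tin_a_center and ring3 below 0.016 m) and height (world z) of tin_a_center below 0.046 m and angle between tin_a_center's own z axis and vertical below 0.15 rad) and ((horizontal distance between tin_b_center and ring1 below 0.016 m or horizontal distance between tin_b_center and ring2 below 0.016 m or horizontal distance between tin_b_center and ring3 below 0.016 m) and height (world z) of tin_b_center below 0.046 m and angle between tin_b_center's own z axis and vertical below 0.15 rad)))), for 0.1 s.
4. all three tins stand upright and let go, one in each ring (axis within 16 mm of the ring's centre) ((horizontal distance between tin_a_center and ring1 below 0.016 m or horizontal distance between tin_a_center and ring2 below 0.016 m or horizontal distance between tin_a_center and ring3 below 0.016 m) and height (world z) of each of tin_a_center, tin_b_center, tin_c_center below 0.046 m and angle between each of tin_a_center, tin_b_center, tin_c_center's own z axis and vertical below 0.15 rad and (horizontal distance between tin_b_center and ring1 below 0.016 m or horizontal distance between tin_b_center and ring2 below 0.016 m or horizontal distance between tin_b_center and ring3 below 0.016 m) and (horizontal distance between tin_c_center and ring1 below 0.016 m or horizontal distance between tin_c_center and ring2 below 0.016 m or horizontal distance between tin_c_center and ring3 below 0.016 m) and contact force between each of tin_a, tin_b, tin_c and the fingers below 0.1 N), for 0.1 s.
At the end, for the whole second after the job is handed in: The fingers hold the heaviest tin still, upright within 0.3 rad, its centre at least 135 mm above the table, touching nothing else; the other two (lighter: each presses on the table with under 3.8 N) stand upright, let go, each within 16 mm of a ring's centre (((height (world z) of tin_a_center above 0.135 m and contact force between tin_a and the fingers above 0.5 N and angle between tin_a_center's own z axis and vertical below 0.3 rad and linear speed of tin_a below 0.05 m/s and angular speed of tin_a below 0.5 rad/s and contact force between tin_a and tin_b below 0.1 N and contact force between tin_a and tin_c below 0.1 N and contact force between tin_a and tumbler below 0.1 N and contact force between tin_a and jar below 0.1 N and contact force between tin_a and reflex_hammer below 0.1 N and contact force between tin_a and table below 0.1 N and ((horizontal distance between tin_b_center and ring1 below 0.016 m or horizontal distance between tin_b_center and ring2 below 0.016 m or horizontal distance between tin_b_center and ring3 below 0.016 m) and height (world z) of tin_b_center below 0.046 m and angle between tin_b_center's own z axis and vertical below 0.15 rad) and contact force between each of tin_b, tin_c and the fingers below 0.1 N and linear speed of each of tin_b, tin_c below 0.03 m/s and contact force between each of tin_b, tin_c and table below 3.8 N and ((horizontal distance between tin_c_center and ring1 below 0.016 m or horizontal distance between tin_c_center and ring2 below 0.016 m or horizontal distance between tin_c_center and ring3 below 0.016 m) and height (world z) of tin_c_center below 0.046 m and angle between tin_c_center's own z axis and vertical below 0.15 rad)) or (height (world z) of tin_b_center above 0.135 m and contact force between tin_b and the fingers above 0.5 N and angle between tin_b_center's own z axis and vertical below 0.3 rad and linear speed of tin_b below 0.05 m/s and angular speed of tin_b below 0.5 rad/s and contact force between tin_b and tin_a below 0.1 N and contact force between tin_b and tin_c below 0.1 N and contact force between tin_b and tumbler below 0.1 N and contact force between tin_b and jar below 0.1 N and contact force between tin_b and reflex_hammer below 0.1 N and contact force between tin_b and table below 0.1 N and ((horizontal distance between tin_a_center and ring1 below 0.016 m or horizontal distance between tin_a_center and ring2 below 0.016 m or horizontal distance between tin_a_center and ring3 below 0.016 m) and height (world z) of tin_a_center below 0.046 m and angle between tin_a_center's own z axis and vertical below 0.15 rad) and contact force between each of tin_a, tin_c and the fingers below 0.1 N and linear speed of each of tin_a, tin_c below 0.03 m/s and contact force between each of tin_a, tin_c and table below 3.8 N and ((horizontal distance between tin_c_center and ring1 below 0.016 m or horizontal distance between tin_c_center and ring2 below 0.016 m or horizontal distance between tin_c_center and ring3 below 0.016 m) and height (world z) of tin_c_center below 0.046 m and angle between tin_c_center's own z axis and vertical below 0.15 rad)) or (height (world z) of tin_c_center above 0.135 m and contact force between tin_c and the fingers above 0.5 N and angle between tin_c_center's own z axis and vertical below 0.3 rad and linear speed of tin_c below 0.05 m/s and angular speed of tin_c below 0.5 rad/s and contact force between tin_c and tin_a below 0.1 N and contact force between tin_c and tin_b below 0.1 N and contact force between tin_c and tumbler below 0.1 N and contact force between tin_c and jar below 0.1 N and contact force between tin_c and reflex_hammer below 0.1 N and contact force between tin_c and table below 0.1 N and ((horizontal distance between tin_a_center and ring1 below 0.016 m or horizontal distance between tin_a_center and ring2 below 0.016 m or horizontal distance between tin_a_center and ring3 below 0.016 m) and height (world z) of tin_a_center below 0.046 m and angle between tin_a_center's own z axis and vertical below 0.15 rad) and contact force between each of tin_a, tin_b and the fingers below 0.1 N and linear speed of each of tin_a, tin_b below 0.03 m/s and contact force between each of tin_a, tin_b and table below 3.8 N and ((horizontal distance between tin_b_center and ring1 below 0.016 m or horizontal distance between tin_b_center and ring2 below 0.016 m or horizontal distance between tin_b_center and ring3 below 0.016 m) and height (world z) of tin_b_center below 0.046 m and angle between tin_b_center's own z axis and vertical below 0.15 rad)))); the arm keeps its last pose, push and grip.
It fails at once if a tin is tipped over (more than 0.7 rad) (angle between any of tin_a_center, tin_b_center, tin_c_center's own z axis and vertical above 0.7 rad).
It fails at once if the black tumbler is moved by more than 20 mm (distance of tumbler from where it was at the start of the episode above 0.02 m).
It fails at once if the green glass jar is moved by more than 20 mm (distance of jar from where it was at the start of the episode above 0.02 m).
It fails at once if the reflex hammer is moved by more than 20 mm (distance of reflex_hammer from where it was at the start of the episode above 0.02 m).
It also fails if it takes over 64 s, if anything falls off the work surface, if the arm or the gripper's body presses on something with over 40 N, if the wrist force passes 120 N, or if a joint passes its speed limit or range.

## Working session

There is one attempt and no reset: what is moved stays moved. The work goes in short steps, Python scripts to look and compute and a tool call to move; the robot and the scene stay as the last step left them, time stands still between calls to the robot, and variables do not carry over. Pictures are saved under pics/ and viewed, and the job is handed in when it is done.

Besides the shell and the picture viewer there is one more tool, called after "Call:" in YAML: its name, and indented under it one key for each argument. jog_arm: Moves the arm, as the interface text tells. Its arguments: {"type":"object","properties":{"targets":{"type":"array","items":{"type":"object","properties":{"dx":{"type":"number"},"dy":{"type":"number"},"dz":{"type":"number"},"rx":{"type":"number"},"ry":{"type":"number"},"rz":{"type":"number"},"claw":{"type":"number"}}}},"squeeze":{"type":"number"}},"required":["targets"]}

```bash
mkdir -p pics; ls
python3 - <<'E'
from plant import robot, vision, order, nets
import cv2
s=robot.read_state(); print(s)
for n in ['scene','top','wrist']:
    im=vision.camera(n); cv2.imwrite(f'pics/{n}0.png',im[:,:,::-1])
    i=vision.camera_info(n); print(n,i)
E
```

```text
pics
{'clock': 0.0, 'q': array([-1.18225933e+00,  3.79389483e-01,  1.73479489e+00, -4.76000191e-06,
        1.02850519e+00, -3.33254265e-02]), 'joint_vel': array([-8.51455722e-04,  7.72846926e-04, -2.04107994e-03, -9.43508192e-04,
        6.20866591e-05,  2.73728890e-04]), 'joint_torque': array([-3.51818751e-03, -7.63747072e+01, -4.34372735e+01,  6.49821921e-02,
        4.25248244e-02, -9.49968467e-05]), 'tcp_pos': array([ 0.28644584, -0.63826357,  0.21329461]), 'orientation': array([-0.69136451, -0.14842963,  0.69150438, -0.14766671]), 'wrist_force': array([ 0.65079081, -0.11966679, -0.82973696]), 'moment': array([-0.05396186,  0.03760737,  0.0107608 ]), 'width': 0.09158105373044638}
scene {'fx': 566.2780202097827, 'fy': 566.2780202097827, 'cx': 314.1846851911213, 'cy': 236.6563710514835, 'dist': array([0.01494059, 0.        , 0.        , 0.        , 0.        ]), 'R': array([[ 0.2308611 ,  0.97289157,  0.01360654],
       [ 0.61175585, -0.13426305, -0.77956925],
       [-0.7566095 ,  0.1882961 , -0.62616823]]), 't': array([-0.1403141 , -0.31342253,  1.69460278])}
top {'fx': 458.55572578028335, 'fy': 458.55572578028335, 'cx': 320.1737542941342, 'cy': 243.8406518985631, 'dist': array([0.04041793, 0.        , 0.        , 0.        , 0.        ]), 'R': array([[ 0.00353678, -0.99972166, -0.02332588],
       [-0.99880317, -0.0023937 , -0.04885182],
       [ 0.04878239,  0.02347074, -0.99853363]]), 't': array([0.00838256, 0.55493282, 1.26646283])}
wrist {'fx': 413.83560311877073, 'fy': 413.83560311877073, 'cx': 322.73163609885796, 'cy': 240.97824426226123, 'dist': array([-0.00431747,  0.        ,  0.        ,  0.        ,  0.        ]), 'R': array([[ 4.09157826e-01, -9.12463441e-01, -5.84831184e-04],
       [-8.78765127e-01, -3.94219576e-01,  2.69003303e-01],
       [-2.45686232e-01, -1.09550878e-01, -9.63139077e-01]]), 't': array([-0.69805572, -0.03039254,  0.39060253])}
```

View pics/top0.png

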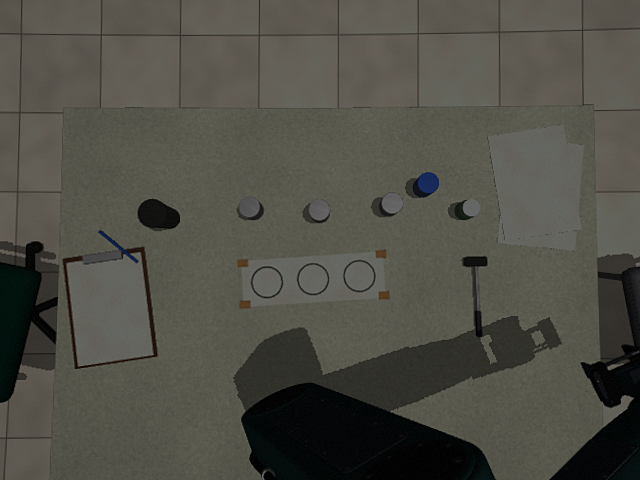

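View pics/scene0.png

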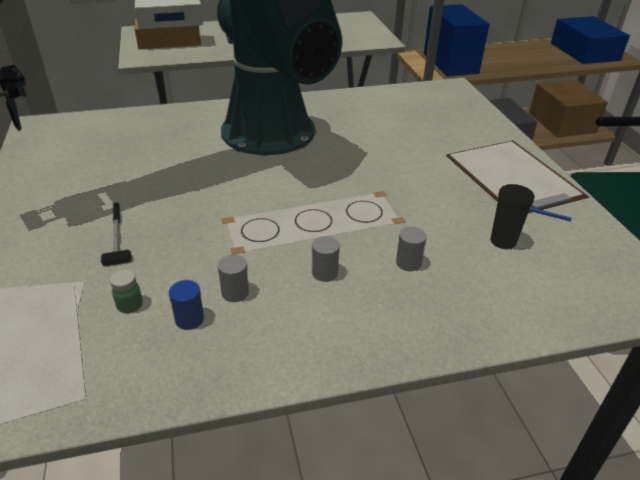

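Top view: grey tins at about (250,208), (318,211) and (391,203), with the blue look-alike at (427,184). The rings are at about (267,282), (313,279) and (359,276). The jar is at (470,208), the hammer at (477,295), and the tumbler at (158,214). I'll measure them precisely next.

```bash
cat > h.py <<'E'
import numpy as np, cv2
from scipy.spatial.transform import Rotation as Rn
def KD(i): return np.array([[i['fx'],0,i['cx']],[0,i['fy'],i['cy']],[0,0,1.]]),np.array(i['dist'])
def ground(i,uv,z):
    K,d=KD(i); p=cv2.undistortPoints(np.array(uv,float).reshape(-1,1,2),K,d).reshape(-1,2)
    r=np.c_[p,np.ones(len(p))]@i['R']; c=-i['R'].T@i['t']
    return c+r*((z-c[2])/r[:,2])[:,None]
def proj(i,X):
    K,d=KD(i); return cv2.projectPoints(np.array(X,float).reshape(-1,1,3),cv2.Rodrigues(np.array(i['R']))[0],np.array(i['t']),K,d)[0].reshape(-1,2)
def circ(c,r,z,n=60):
    a=np.linspace(0,2*np.pi,n,endpoint=False); return np.c_[c[0]+r*np.cos(a),c[1]+r*np.sin(a),np.full(n,z)]
E
cat > m.py <<'E'
from plant import robot, vision, nets
from h import *
im=cv2.imread('pics/top0.png'); i=vision.camera_info('top')
i2=vision.camera_info('scene'); im2=cv2.imread('pics/scene0.png')
for (ii,n) in ((i,'top'),(i2,'scene')):
    vision.camera(n)
    for t in ('tin_a_center','ring1','ring2','ring3','jar'):
        z={'t':.04}.get(t[0],0)
        r=nets.tip_of(n,t)
        print(n,t,[(round(d['p'],2),np.round(d['uv'],1).tolist(),np.round(ground(ii,d['uv'],z)[0,:2],4).tolist()) for d in r[:5]])
# ring fit in top: rectify ground plane at 0.5mm/px
def rect(im,i,z,x0,x1,y0,y1,s=0.0005):
    xs=np.arange(x1,x0,-s); ys=np.arange(y1,y0,-s)
    Y,X=np.meshgrid(ys,xs); P=np.stack([X,Y,np.full_like(X,z)],-1).reshape(-1,3)
    uv=proj(i,P).astype(np.float32).reshape(len(xs),len(ys),2)
    return cv2.remap(im,uv[...,0],uv[...,1],cv2.INTER_CUBIC)
a=rect(im,i,0,.3,.7,-.2,.2,.001); b=rect(im2,i2,0,.3,.7,-.2,.2,.001)
x=ground(i,[[313,279]],0); print(x)
c=x[0]
a=rect(im,i,0,c[0]-.15,c[0]+.15,c[1]-.2,c[1]+.2,.001);b=rect(im2,i2,0,c[0]-.15,c[0]+.15,c[1]-.2,c[1]+.2,.001)
cv2.imwrite('pics/rect.png',np.hstack([a,b]))
E
python3 m.py
```

```text
top tin_a_center [(0.82, [388.1, 204.4], [0.662, -0.1759]), (0.72, [422.8, 187.6], [0.708, -0.2702])]
top ring1 [(0.72, [361.6, 275.4], [0.4672, -0.1062]), (0.7, [263.8, 283.2], [0.4443, 0.1687]), (0.66, [316.2, 277.8], [0.46, 0.0212])]
top ring2 [(0.72, [361.6, 275.4], [0.4672, -0.1062]), (0.7, [263.8, 283.2], [0.4443, 0.1687]), (0.66, [316.2, 277.8], [0.46, 0.0212])]
top ring3 [(0.72, [361.6, 275.4], [0.4672, -0.1062]), (0.7, [263.8, 283.2], [0.4443, 0.1687]), (0.66, [316.2, 277.8], [0.46, 0.0212])]
top jar [(0.71, [460.3, 213.1], [0.6427, -0.3818])]
scene tin_a_center [(0.8, [232.0, 277.2], [0.6566, -0.1819]), (0.75, [188.2, 305.5], [0.7171, -0.2723])]
scene ring1 [(0.71, [312.6, 220.9], [0.4577, 0.0317]), (0.66, [364.1, 208.3], [0.4348, 0.1676]), (0.6, [253.9, 232.3], [0.4713, -0.1117])]
scene ring2 [(0.71, [312.6, 220.9], [0.4577, 0.0317]), (0.66, [364.1, 208.3], [0.4348, 0.1676]), (0.6, [253.9, 232.3], [0.4713, -0.1117])]
scene ring3 [(0.71, [312.6, 220.9], [0.4577, 0.0317]), (0.66, [364.1, 208.3], [0.4348, 0.1676]), (0.6, [253.9, 232.3], [0.4713, -0.1117])]
scene jar [(0.56, [127.5, 304.7], [0.648, -0.3919])]
[[0.45656457 0.03017309 0.        ]]
```

View pics/rect.png

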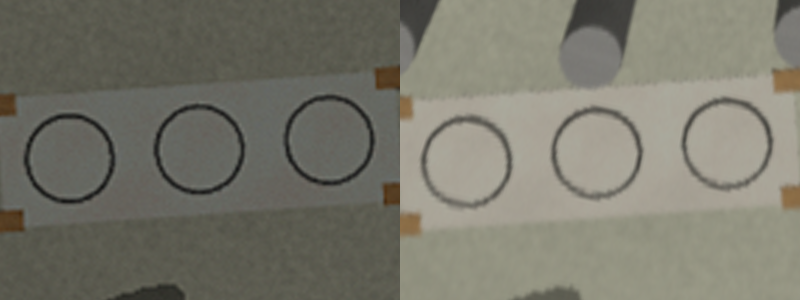

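Both rectified views show the three rings cleanly and agree to a few mm. I'll fit the rings and tin lids numerically.

```bash
cat >> h.py <<'E'
def rect(im,i,z,x0,x1,y0,y1,s=0.0005):
    xs=np.arange(x1,x0,-s); ys=np.arange(y1,y0,-s)
    Y,X=np.meshgrid(ys,xs); P=np.stack([X,Y,np.full_like(X,z)],-1).reshape(-1,3)
    uv=proj(i,P).astype(np.float32).reshape(len(xs),len(ys),2)
    return cv2.remap(im,uv[...,0],uv[...,1],cv2.INTER_CUBIC)
def ringfit(im,i,c0,z=0,r=0.043,dark=True,win=.02):
    # maximise darkness along circle
    from scipy.optimize import minimize
    g=cv2.GaussianBlur(cv2.cvtColor(im,cv2.COLOR_BGR2GRAY).astype(np.float32),(0,0),0.7)
    def f(c):
        def m(rr):
            uv=proj(i,circ(c,rr,z,90)).astype(np.float32); return cv2.remap(g,uv[:,0].reshape(-1,1),uv[:,1].reshape(-1,1),cv2.INTER_CUBIC).mean()
        return m(r)
    best=min(((f((c0[0]+a,c0[1]+b)),c0[0]+a,c0[1]+b) for a in np.arange(-win,win,.004) for b in np.arange(-win,win,.004)))
    R=minimize(f,best[1:],method='Nelder-Mead',options=dict(xatol=1e-4,initial_simplex=[[best[1],best[2]],[best[1]+.003,best[2]],[best[1],best[2]+.003]]))
    return R.x,R.fun
E
cat > m2.py <<'E'
from plant import vision
from h import *
T={}
for n in ('top','scene'):
    i=vision.camera_info(n); im=cv2.imread(f'pics/{n}0.png')
    P=[ringfit(im,i,c)[0] for c in ((.444,.16),(.457,.03),(.467,-.1))]
    P=np.array(P); print(n,'rings',P.round(4).tolist(),np.linalg.norm(np.diff(P,axis=0),axis=1).round(4))
    a=rect(im,i,.08,.56,.78,-.45,.35,.001); cv2.imwrite(f'pics/lid_{n}.png',a)
a=cv2.imread('pics/lid_top.png');b=cv2.imread('pics/lid_scene.png');cv2.imwrite('pics/lid.png',np.clip(np.vstack([a*1.7,b]),0,255))
E
python3 m2.py
```

```text
top rings [[0.4482, 0.1609], [0.4574, 0.0312], [0.4666, -0.0986]] [0.13   0.1301]
scene rings [[0.4448, 0.1639], [0.4539, 0.0337], [0.4634, -0.0965]] [0.1305 0.1306][ WARN:0@1.377] global loadsave.cpp:1063 imwrite_ Unsupported depth image for selected encoder is fallbacked to CV_8U.
```

View pics/lid.png

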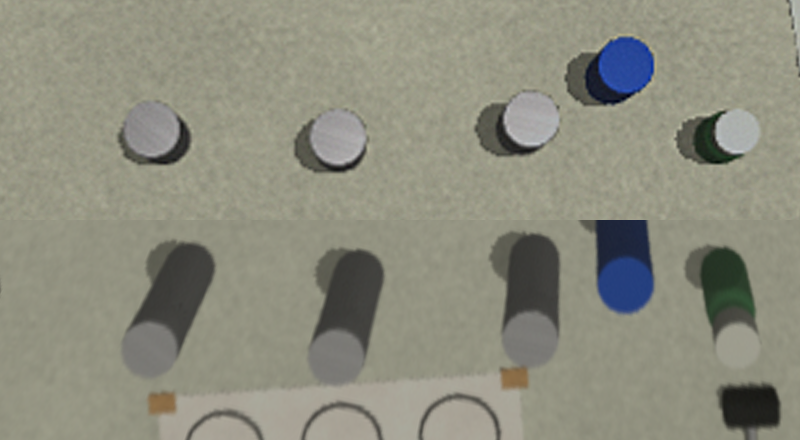

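```bash
cat > go.py <<'E'
from plant import robot
from h import *
import sys
s=robot.read_state(); R=Rn.from_quat(s['orientation']); M=R.as_matrix()
print('clock',round(s['clock'],2),'tcp',s['tcp_pos'].round(4),'F',s['wrist_force'].round(2),'w',round(s['width'],4),'jawyaw',round(np.degrees(np.arctan2(M[1,1],M[0,1])),1),'toolx',M[:,0].round(3),'q',np.round(s['q'],2))
a=[float(v) for v in sys.argv[1:]]
if len(a)>=3:
    d=M.T@(np.array(a[:3])-s['tcp_pos'])
    print('shift mm',(d*1000).round(1))
if len(a)>=4:
    y=np.radians(a[3]); Y=np.array([np.cos(y),np.sin(y),0]); X=np.array([0,0,-1.]); D=np.c_[X,Y,np.cross(X,Y)]
    print('rot',(R.inv()*Rn.from_matrix(D)).as_rotvec().round(3))
E
python3 go.py .6615 -.18 .15 74; python3 go.py .6615 -.18 .15 -15;python3 go.py .6615 -.18 .15 25
```

```text
clock 0.75 tcp [ 0.2866 -0.6387  0.2139] F [0.32 0.49 0.19] w 0.0914 jawyaw -65.8 toolx [-0.  0. -1.] q [-1.18  0.38  1.73 -0.    1.03 -0.03]
shift mm [  63.9 -265.  -529.8]
rot [-2.441 -0.     0.   ]
clock 0.75 tcp [ 0.2866 -0.6387  0.2139] F [0.32 0.49 0.19] w 0.0914 jawyaw -65.8 toolx [-0.  0. -1.] q [-1.18  0.38  1.73 -0.    1.03 -0.03]
shift mm [  63.9 -265.  -529.8]
rot [-0.887  0.     0.   ]
clock 0.75 tcp [ 0.2866 -0.6387  0.2139] F [0.32 0.49 0.19] w 0.0914 jawyaw -65.8 toolx [-0.  0. -1.] q [-1.18  0.38  1.73 -0.    1.03 -0.03]
shift mm [  63.9 -265.  -529.8]
rot [-1.585 -0.     0.   ]
```

Call:
jog_arm:
  targets:
    - {"dx": 8, "dy": -28, "dz": -56, "rx": -0.14, "claw": 91}
    - {"dx": 16, "dy": -56, "dz": -112, "rx": -0.28, "claw": 91}
    - {"dx": 24, "dy": -84, "dz": -168, "rx": -0.42, "claw": 91}
    - {"dx": 32, "dy": -112, "dz": -224, "rx": -0.56, "claw": 91}
    - {"dx": 40, "dy": -140, "dz": -280, "rx": -0.7, "claw": 91}
    - {"dx": 48, "dy": -168, "dz": -336, "rx": -0.84, "claw": 91}
    - {"dx": 56, "dy": -196, "dz": -392, "rx": -1.0, "claw": 91}
    - {"dx": 60, "dy": -224, "dz": -448, "rx": -1.149, "claw": 91}
  squeeze: 25

```text
schema error: expected keys dx, dy, dz, rx, ry, rz, claw
```

```bash
python3 go.py .6615 -.18 .15 0
```

```text
clock 0.75 tcp [ 0.2866 -0.6387  0.2139] F [0.32 0.49 0.19] w 0.0914 jawyaw -65.8 toolx [-0.  0. -1.] q [-1.18  0.38  1.73 -0.    1.03 -0.03]
shift mm [  63.9 -265.  -529.8]
rot [-1.149  0.     0.   ]
```

Call:
jog_arm:
  targets:
    - {"dx": 8, "dy": -28, "dz": -56, "rx": -0.14, "ry": 0, "rz": 0, "claw": 91}
    - {"dx": 16, "dy": -56, "dz": -112, "rx": -0.28, "ry": 0, "rz": 0, "claw": 91}
    - {"dx": 24, "dy": -84, "dz": -168, "rx": -0.42, "ry": 0, "rz": 0, "claw": 91}
    - {"dx": 32, "dy": -112, "dz": -224, "rx": -0.56, "ry": 0, "rz": 0, "claw": 91}
    - {"dx": 40, "dy": -140, "dz": -280, "rx": -0.7, "ry": 0, "rz": 0, "claw": 91}
    - {"dx": 48, "dy": -168, "dz": -336, "rx": -0.84, "ry": 0, "rz": 0, "claw": 91}
    - {"dx": 56, "dy": -196, "dz": -392, "rx": -1.0, "ry": 0, "rz": 0, "claw": 91}
    - {"dx": 60, "dy": -224, "dz": -448, "rx": -1.149, "ry": 0, "rz": 0, "claw": 91}
  squeeze: 25

```text
clock: 1.75
tcp_pos: [0.6018, -0.2527, 0.154]
orientation: [0.499, 0.501, -0.499, 0.501]
wrist_force: [0.0, -1.1, 0.3]
width: 0.091
```

```bash
python3 go.py .6615 -.18 .15 0
```

```text
clock 1.75 tcp [ 0.6018 -0.2527  0.154 ] F [ 0.01 -1.14  0.28] w 0.091 jawyaw 0.3 toolx [-0. -0. -1.] q [-0.43  0.38  1.86 -0.    0.9  -0.44]
shift mm [  4.   60.1 -72.4]
rot [0.005 0.    0.   ]
```

Call:
jog_arm:
  targets:
    - {"dx": 1, "dy": 25, "dz": -30, "rx": 0, "ry": 0, "rz": 0, "claw": 91}
    - {"dx": 2, "dy": 50, "dz": -60, "rx": 0, "ry": 0, "rz": 0, "claw": 91}
    - {"dx": 4, "dy": 60, "dz": -72, "rx": 0, "ry": 0, "rz": 0, "claw": 91}
    - {"dx": 4, "dy": 60, "dz": -72, "rx": 0, "ry": 0, "rz": 0, "claw": 91}
    - {"dx": 4, "dy": 60, "dz": -72, "rx": 0, "ry": 0, "rz": 0, "claw": 91}
    - {"dx": 4, "dy": 60, "dz": -72, "rx": 0, "ry": 0, "rz": 0, "claw": 91}
    - {"dx": 4, "dy": 60, "dz": -72, "rx": 0, "ry": 0, "rz": 0, "claw": 91}
    - {"dx": 4, "dy": 60, "dz": -72, "rx": 0, "ry": 0, "rz": 0, "claw": 91}

```text
clock: 2.75
tcp_pos: [0.6606, -0.1827, 0.1503]
orientation: [0.5, 0.5, -0.5, 0.5]
wrist_force: [0.2, -0.1, 0.0]
width: 0.0908
```

```bash
python3 go.py .6615 -.18 .034 0
python3 - <<'E'
from plant import vision
from h import *
i=vision.camera_info('wrist'); im=vision.camera('wrist')[:,:,::-1].copy()
for z in (0.08,0): 
    for c in ((.6615,-.18),): cv2.polylines(im,[proj(i,circ(c,.028,z)).astype(int).reshape(-1,1,2)],True,(0,0,255),1)
cv2.imwrite('pics/w1.png',im)
E
```

```text
clock 2.75 tcp [ 0.6606 -0.1827  0.1503] F [ 0.2  -0.09  0.04] w 0.0908 jawyaw -0.0 toolx [ 0.  0. -1.] q [-0.3   0.43  1.79  0.    0.92 -0.3 ]
shift mm [116.3   0.9  -2.7]
rot [-0. -0. -0.]
```

View pics/w1.png

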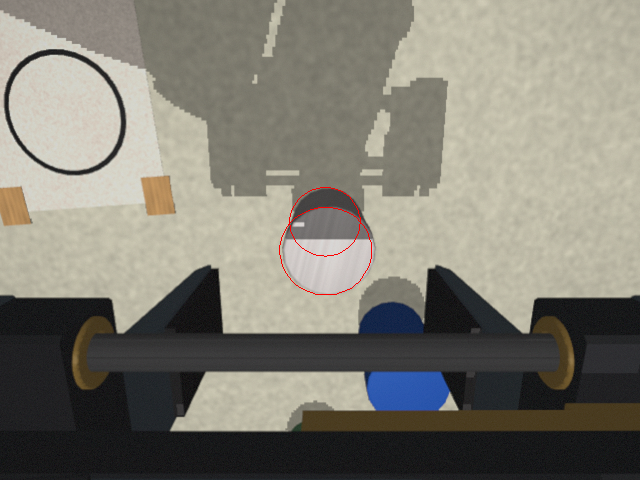

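Wrist view: tin lid (centre about 329,249) sits within 2 px of the projected estimate, and the jaws straddle it. Descending and gripping.

Call:
jog_arm:
  targets:
    - {"dx": 25, "dy": 1, "dz": -2, "rx": 0, "ry": 0, "rz": 0, "claw": 91}
    - {"dx": 55, "dy": 1.5, "dz": -2.5, "rx": 0, "ry": 0, "rz": 0, "claw": 91}
    - {"dx": 85, "dy": 1.5, "dz": -2.5, "rx": 0, "ry": 0, "rz": 0, "claw": 91}
    - {"dx": 110, "dy": 1.5, "dz": -2.5, "rx": 0, "ry": 0, "rz": 0, "claw": 91}
    - {"dx": 122, "dy": 1.5, "dz": -2.5, "rx": 0, "ry": 0, "rz": 0, "claw": 91}
    - {"dx": 122, "dy": 1.5, "dz": -2.5, "rx": 0, "ry": 0, "rz": 0, "claw": 91}
    - {"dx": 122, "dy": 1.5, "dz": -2.5, "rx": 0, "ry": 0, "rz": 0, "claw": 60}
    - {"dx": 122, "dy": 1.5, "dz": -2.5, "rx": 0, "ry": 0, "rz": 0, "claw": 45}
  squeeze: 30

```text
clock: 3.8
tcp_pos: [0.6628, -0.1801, 0.0293]
orientation: [0.5, 0.5, -0.5, 0.5]
wrist_force: [0.6, 0.2, -0.0]
width: 0.0738
```

Call:
jog_arm:
  targets:
    - {"dx": 0, "dy": 0, "dz": 0, "rx": 0, "ry": 0, "rz": 0, "claw": 40}
    - {"dx": 0, "dy": 0, "dz": 0, "rx": 0, "ry": 0, "rz": 0, "claw": 40}
    - {"dx": 0, "dy": 0, "dz": 0, "rx": 0, "ry": 0, "rz": 0, "claw": 40}
    - {"dx": -10, "dy": 0, "dz": 0, "rx": 0, "ry": 0, "rz": 0, "claw": 40}
    - {"dx": -25, "dy": 0, "dz": 0, "rx": 0, "ry": 0, "rz": 0, "claw": 40}
    - {"dx": -40, "dy": 0, "dz": 0, "rx": 0, "ry": 0, "rz": 0, "claw": 40}
    - {"dx": -50, "dy": 0, "dz": 0, "rx": 0, "ry": 0, "rz": 0, "claw": 40}
    - {"dx": -50, "dy": 0, "dz": 0, "rx": 0, "ry": 0, "rz": 0, "claw": 40}

```text
clock: 4.8
tcp_pos: [0.6627, -0.1801, 0.0794]
orientation: [0.5, 0.5, -0.5, 0.5]
wrist_force: [0.2, -0.2, -6.0]
width: 0.0562
```

```bash
python3 go.py .465 -.0975 .08 0
python3 - <<'E'
from plant import vision
from h import *
i=vision.camera_info('scene'); im=vision.camera('scene')[:,:,::-1].copy()
cv2.imwrite('pics/s1.png',im)
E
python3 go.py
```

```text
clock 4.8 tcp [ 0.6627 -0.1801  0.0794] F [ 0.23 -0.21 -5.98] w 0.0562 jawyaw 0.0 toolx [ 0.001 -0.    -1.   ] q [-0.3   0.53  1.8  -0.    0.81 -0.3 ]
shift mm [  -0.9 -197.7  -82.6]
rot [ 0.     0.    -0.001]
clock 4.85 tcp [ 0.6623 -0.1799  0.0786] F [-0.12  1.17 -6.84] w 0.0562 jawyaw 0.0 toolx [ 0.001 -0.    -1.   ] q [-0.3   0.53  1.8   0.    0.81 -0.3 ]
```

View pics/s1.png

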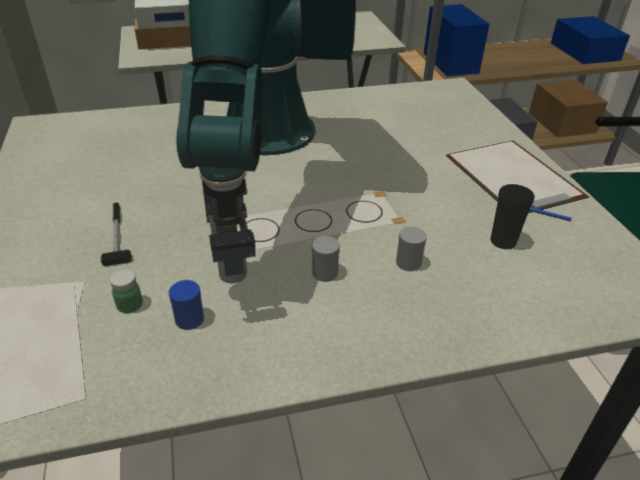

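The first tin is lifted about 50 mm and reads about 6 N, so it is likely the heavy one. Carrying it to ring 3.

Call:
jog_arm:
  targets:
    - {"dx": 0, "dy": -18, "dz": -8, "rx": 0, "ry": 0, "rz": 0, "claw": 40}
    - {"dx": 0, "dy": -50, "dz": -21, "rx": 0, "ry": 0, "rz": 0, "claw": 40}
    - {"dx": 0, "dy": -90, "dz": -38, "rx": 0, "ry": 0, "rz": 0, "claw": 40}
    - {"dx": 0, "dy": -130, "dz": -54, "rx": 0, "ry": 0, "rz": 0, "claw": 40}
    - {"dx": 0, "dy": -165, "dz": -69, "rx": 0, "ry": 0, "rz": 0, "claw": 40}
    - {"dx": 0, "dy": -190, "dz": -79, "rx": 0, "ry": 0, "rz": 0, "claw": 40}
    - {"dx": 0, "dy": -198, "dz": -83, "rx": 0, "ry": 0, "rz": 0, "claw": 40}
    - {"dx": 0, "dy": -198, "dz": -83, "rx": 0, "ry": 0, "rz": 0, "claw": 40}

```text
clock: 5.85
tcp_pos: [0.4645, -0.0969, 0.0783]
orientation: [0.5, 0.5, -0.5, 0.5]
wrist_force: [0.8, -0.1, -5.1]
width: 0.0562
```

```bash
python3 - <<'E'
from plant import vision
from h import *
i=vision.camera_info('wrist'); im=vision.camera('wrist')[:,:,::-1].copy()
for c in ((.465,-.0975),(.4557,.0325)): cv2.polylines(im,[proj(i,circ(c,.043,0)).astype(int).reshape(-1,1,2)],True,(0,0,255),1)
cv2.imwrite('pics/w2.png',im)
E
python3 go.py .465 -.0975 .03 0
```

```text
clock 5.9 tcp [ 0.4652 -0.0972  0.0784] F [ 0.63 -0.15 -5.76] w 0.0559 jawyaw 0.0 toolx [ 0.001 -0.    -1.   ] q [-0.25  0.26  2.23 -0.    0.65 -0.26]
shift mm [48.4 -0.2  0.3]
rot [ 0.     0.    -0.001]
```

View pics/w2.png

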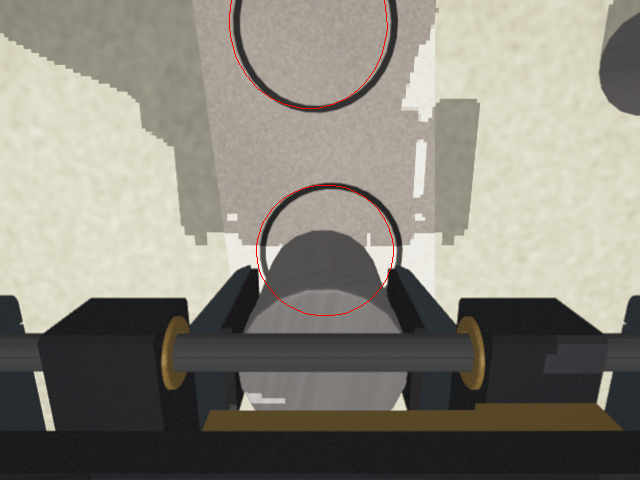

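Ring 3 shows about 7 px (about 4 mm) to the right of my estimate, so I'll shift +2.5 mm in x, then lower.

Call:
jog_arm:
  targets:
    - {"dx": 8, "dy": 2.5, "dz": 0, "rx": 0, "ry": 0, "rz": 0, "claw": 40}
    - {"dx": 20, "dy": 2.5, "dz": 0, "rx": 0, "ry": 0, "rz": 0, "claw": 40}
    - {"dx": 32, "dy": 2.5, "dz": 0, "rx": 0, "ry": 0, "rz": 0, "claw": 40}
    - {"dx": 42, "dy": 2.5, "dz": 0, "rx": 0, "ry": 0, "rz": 0, "claw": 40}
    - {"dx": 47, "dy": 2.5, "dz": 0, "rx": 0, "ry": 0, "rz": 0, "claw": 40}
    - {"dx": 49, "dy": 2.5, "dz": 0, "rx": 0, "ry": 0, "rz": 0, "claw": 40}
    - {"dx": 49.5, "dy": 2.5, "dz": 0, "rx": 0, "ry": 0, "rz": 0, "claw": 40}
    - {"dx": 49.5, "dy": 2.5, "dz": 0, "rx": 0, "ry": 0, "rz": 0, "claw": 40}

```text
clock: 6.9
tcp_pos: [0.4669, -0.0969, 0.029]
orientation: [0.5, 0.5, -0.5, 0.5]
wrist_force: [-0.2, -0.1, -6.0]
width: 0.0561
```

```bash
python3 go.py .465 -.0975 .03 0
```

```text
clock 6.9 tcp [ 0.4669 -0.0969  0.029 ] F [-0.24 -0.11 -6.  ] w 0.0561 jawyaw -0.0 toolx [ 0. -0. -1.] q [-0.25  0.36  2.23  0.    0.55 -0.25]
shift mm [-1.  -1.9  0.6]
rot [-0.  0. -0.]
```

Call:
jog_arm:
  targets:
    - {"dx": 0.7, "dy": 0, "dz": 0, "rx": 0, "ry": 0, "rz": 0, "claw": 40}
    - {"dx": 1, "dy": 0, "dz": 0, "rx": 0, "ry": 0, "rz": 0, "claw": 40}
    - {"dx": 1, "dy": 0, "dz": 0, "rx": 0, "ry": 0, "rz": 0, "claw": 70}
    - {"dx": 1, "dy": 0, "dz": 0, "rx": 0, "ry": 0, "rz": 0, "claw": 91}
    - {"dx": 1, "dy": 0, "dz": 0, "rx": 0, "ry": 0, "rz": 0, "claw": 91}
    - {"dx": 1, "dy": 0, "dz": 0, "rx": 0, "ry": 0, "rz": 0, "claw": 91}
    - {"dx": -10, "dy": 0, "dz": 0, "rx": 0, "ry": 0, "rz": 0, "claw": 91}
    - {"dx": -40, "dy": 0, "dz": 0, "rx": 0, "ry": 0, "rz": 0, "claw": 91}

```text
clock: 7.9
tcp_pos: [0.4659, -0.0967, 0.0689]
orientation: [0.5, 0.501, -0.5, 0.499]
wrist_force: [-0.2, -0.3, 1.0]
width: 0.0915
```

```bash
python3 go.py .6445 .013 .15 0
```

```text
clock 7.9 tcp [ 0.4659 -0.0967  0.0689] F [-0.21 -0.34  0.97] w 0.0915 jawyaw -0.0 toolx [-0.002  0.001 -1.   ] q [-0.25  0.28  2.23  0.    0.64 -0.25]
shift mm [ -81.5  178.4 -109.7]
rot [-0.    -0.001  0.002]
```

Call:
jog_arm:
  targets:
    - {"dx": -45, "dy": 0, "dz": 0, "rx": 0, "ry": 0, "rz": 0, "claw": 91}
    - {"dx": -75, "dy": 20, "dz": -12, "rx": 0, "ry": 0, "rz": 0, "claw": 91}
    - {"dx": -75, "dy": 70, "dz": -43, "rx": 0, "ry": 0, "rz": 0, "claw": 91}
    - {"dx": -75, "dy": 120, "dz": -74, "rx": 0, "ry": 0, "rz": 0, "claw": 91}
    - {"dx": -75, "dy": 160, "dz": -98, "rx": 0, "ry": 0, "rz": 0, "claw": 91}
    - {"dx": -75, "dy": 178, "dz": -109, "rx": 0, "ry": 0, "rz": 0, "claw": 91}
    - {"dx": -75, "dy": 179, "dz": -109.5, "rx": 0, "ry": 0, "rz": 0, "claw": 91}
    - {"dx": -75, "dy": 179, "dz": -109.5, "rx": 0, "ry": 0, "rz": 0, "claw": 91}

```text
clock: 8.9
tcp_pos: [0.6446, 0.012, 0.1437]
orientation: [-0.5, -0.5, 0.5, -0.5]
wrist_force: [-0.8, -0.3, 0.3]
width: 0.091
```

```bash
python3 go.py .645 .0125 .0285 0
python3 - <<'E'
from plant import vision
from h import *
i=vision.camera_info('wrist'); im=vision.camera('wrist')[:,:,::-1].copy()
cv2.polylines(im,[proj(i,circ((.645,.0125),.028,.08)).astype(int).reshape(-1,1,2)],True,(0,0,255),1)
im2=vision.camera('top')[:,:,::-1].copy()
cv2.imwrite('pics/w3.png',np.hstack([cv2.resize(im,(400,300)),cv2.resize(im2[170:320,220:420],(400,300))]))
E
```

```text
clock 8.9 tcp [0.6446 0.012  0.1437] F [-0.76 -0.33  0.33] w 0.091 jawyaw -0.0 toolx [-0.001 -0.    -1.   ] q [-0.02  0.38  1.88 -0.    0.88 -0.02]
shift mm [115.2   0.5  -0.5]
rot [-0.     0.     0.001]
```

View pics/w3.png

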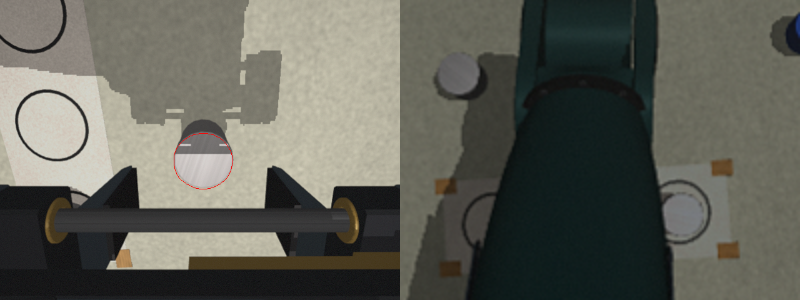

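The first tin stands in ring 3, and tin 2's lid matches the overlay in the wrist view (red circle). Gripping it.

Call:
jog_arm:
  targets:
    - {"dx": 25, "dy": 0.5, "dz": -0.5, "rx": 0, "ry": 0, "rz": 0, "claw": 91}
    - {"dx": 55, "dy": 0.5, "dz": -0.5, "rx": 0, "ry": 0, "rz": 0, "claw": 91}
    - {"dx": 85, "dy": 0.5, "dz": -0.5, "rx": 0, "ry": 0, "rz": 0, "claw": 91}
    - {"dx": 107, "dy": 0.5, "dz": -0.5, "rx": 0, "ry": 0, "rz": 0, "claw": 91}
    - {"dx": 115, "dy": 0.5, "dz": -0.5, "rx": 0, "ry": 0, "rz": 0, "claw": 91}
    - {"dx": 115, "dy": 0.5, "dz": -0.5, "rx": 0, "ry": 0, "rz": 0, "claw": 91}
    - {"dx": 115, "dy": 0.5, "dz": -0.5, "rx": 0, "ry": 0, "rz": 0, "claw": 60}
    - {"dx": 115, "dy": 0.5, "dz": -0.5, "rx": 0, "ry": 0, "rz": 0, "claw": 45}

```text
clock: 10.0
tcp_pos: [0.6468, 0.0131, 0.0296]
orientation: [0.5, 0.5, -0.5, 0.5]
wrist_force: [-0.0, -0.1, -0.0]
width: 0.0735
```

Call:
jog_arm:
  targets:
    - {"dx": 0, "dy": 0, "dz": 0, "rx": 0, "ry": 0, "rz": 0, "claw": 40}
    - {"dx": 0, "dy": 0, "dz": 0, "rx": 0, "ry": 0, "rz": 0, "claw": 40}
    - {"dx": 0, "dy": 0, "dz": 0, "rx": 0, "ry": 0, "rz": 0, "claw": 40}
    - {"dx": -10, "dy": 0, "dz": 0, "rx": 0, "ry": 0, "rz": 0, "claw": 40}
    - {"dx": -25, "dy": 0, "dz": 0, "rx": 0, "ry": 0, "rz": 0, "claw": 40}
    - {"dx": -40, "dy": 0, "dz": 0, "rx": 0, "ry": 0, "rz": 0, "claw": 40}
    - {"dx": -50, "dy": 0, "dz": 0, "rx": 0, "ry": 0, "rz": 0, "claw": 40}
    - {"dx": -50, "dy": 0, "dz": 0, "rx": 0, "ry": 0, "rz": 0, "claw": 40}

```text
clock: 11.0
tcp_pos: [0.6468, 0.0131, 0.0799]
orientation: [0.5, 0.5, -0.5, 0.5]
wrist_force: [-0.0, 0.6, -2.0]
width: 0.0563
```

```bash
python3 go.py .457 .032 .08 0
```

```text
clock 11.0 tcp [0.6468 0.0131 0.0799] F [-0.05  0.57 -1.95] w 0.0563 jawyaw -0.0 toolx [ 0.002 -0.    -1.   ] q [-0.02  0.47  1.89 -0.    0.78 -0.02]
shift mm [  -0.4 -189.8  -18.9]
rot [-0.     0.    -0.002]
```

Tin 2 reads about 2 N (light). Carrying it to ring 2.

Call:
jog_arm:
  targets:
    - {"dx": 0, "dy": -18, "dz": -2, "rx": 0, "ry": 0, "rz": 0, "claw": 40}
    - {"dx": 0, "dy": -50, "dz": -5, "rx": 0, "ry": 0, "rz": 0, "claw": 40}
    - {"dx": 0, "dy": -90, "dz": -9, "rx": 0, "ry": 0, "rz": 0, "claw": 40}
    - {"dx": 0, "dy": -130, "dz": -13, "rx": 0, "ry": 0, "rz": 0, "claw": 40}
    - {"dx": 0, "dy": -165, "dz": -16, "rx": 0, "ry": 0, "rz": 0, "claw": 40}
    - {"dx": 0, "dy": -183, "dz": -19, "rx": 0, "ry": 0, "rz": 0, "claw": 40}
    - {"dx": 0, "dy": -189.5, "dz": -19, "rx": 0, "ry": 0, "rz": 0, "claw": 40}
    - {"dx": 0, "dy": -189.5, "dz": -19, "rx": 0, "ry": 0, "rz": 0, "claw": 40}

```text
clock: 12.0
tcp_pos: [0.4573, 0.0321, 0.0789]
orientation: [0.5, 0.5, -0.5, 0.5]
wrist_force: [0.1, 0.7, -1.6]
width: 0.0561
```

```bash
python3 - <<'E'
from plant import vision
from h import *
i=vision.camera_info('wrist'); im=vision.camera('wrist')[:,:,::-1].copy()
for c in ((.457,.032),(.4475,.162)): cv2.polylines(im,[proj(i,circ(c,.043,0)).astype(int).reshape(-1,1,2)],True,(0,0,255),1)
cv2.imwrite('pics/w4.png',im)
E
python3 go.py .457 .032 .0285 0
```

```text
clock 12.05 tcp [0.4577 0.0321 0.0789] F [ 0.58 -0.28 -1.06] w 0.0563 jawyaw -0.0 toolx [ 0.001  0.    -1.   ] q [0.02 0.23 2.26 0.   0.65 0.02]
shift mm [50.4 -0.8  0.1]
rot [-0.    -0.    -0.001]
```

View pics/w4.png

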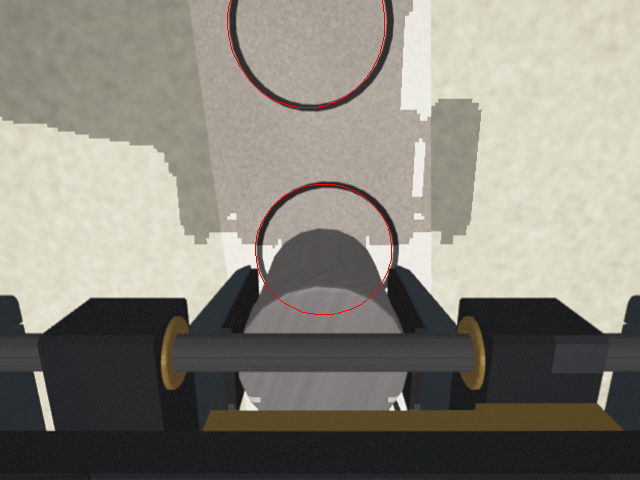

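Ring 2 shows about 4 px (2.5 mm) to the right of the overlay; I'll nudge +1.5 mm in x and lower.

Call:
jog_arm:
  targets:
    - {"dx": 10, "dy": 1.5, "dz": 0, "rx": 0, "ry": 0, "rz": 0, "claw": 40}
    - {"dx": 26, "dy": 1.5, "dz": 0, "rx": 0, "ry": 0, "rz": 0, "claw": 40}
    - {"dx": 40, "dy": 1.5, "dz": 0, "rx": 0, "ry": 0, "rz": 0, "claw": 40}
    - {"dx": 47, "dy": 1.5, "dz": 0, "rx": 0, "ry": 0, "rz": 0, "claw": 40}
    - {"dx": 49.5, "dy": 1.5, "dz": 0, "rx": 0, "ry": 0, "rz": 0, "claw": 40}
    - {"dx": 50, "dy": 1.5, "dz": 0, "rx": 0, "ry": 0, "rz": 0, "claw": 40}
    - {"dx": 50.5, "dy": 1.5, "dz": 0, "rx": 0, "ry": 0, "rz": 0, "claw": 40}
    - {"dx": 50.5, "dy": 1.5, "dz": 0, "rx": 0, "ry": 0, "rz": 0, "claw": 40}

```text
clock: 13.05
tcp_pos: [0.4577, 0.0321, 0.0289]
orientation: [0.5, 0.5, -0.5, 0.5]
wrist_force: [-10.9, -1.3, 21.7]
width: 0.056
```

Call:
jog_arm:
  targets:
    - {"dx": 0.5, "dy": 0, "dz": 0, "rx": 0, "ry": 0, "rz": 0, "claw": 40}
    - {"dx": 0.5, "dy": 0, "dz": 0, "rx": 0, "ry": 0, "rz": 0, "claw": 70}
    - {"dx": 0.5, "dy": 0, "dz": 0, "rx": 0, "ry": 0, "rz": 0, "claw": 91}
    - {"dx": 0.5, "dy": 0, "dz": 0, "rx": 0, "ry": 0, "rz": 0, "claw": 91}
    - {"dx": 0.5, "dy": 0, "dz": 0, "rx": 0, "ry": 0, "rz": 0, "claw": 91}
    - {"dx": -10, "dy": 0, "dz": 0, "rx": 0, "ry": 0, "rz": 0, "claw": 91}
    - {"dx": -45, "dy": 0, "dz": 0, "rx": 0, "ry": 0, "rz": 0, "claw": 91}
    - {"dx": -90, "dy": 0, "dz": 0, "rx": 0, "ry": 0, "rz": 0, "claw": 91}

```text
clock: 14.05
tcp_pos: [0.4576, 0.0321, 0.1193]
orientation: [-0.5, -0.5, 0.5, -0.5]
wrist_force: [0.4, 0.4, -0.6]
width: 0.0913
```

```bash
python3 go.py .652 .199 .144 0
```

```text
clock 14.05 tcp [0.4576 0.0321 0.1193] F [ 0.36  0.35 -0.59] w 0.0913 jawyaw 0.0 toolx [-0.002 -0.    -1.   ] q [ 0.02  0.15  2.25 -0.    0.74  0.02]
shift mm [ -25.   194.4 -166.9]
rot [0.    0.    0.002]
```

Call:
jog_arm:
  targets:
    - {"dx": -15, "dy": 20, "dz": -17, "rx": 0, "ry": 0, "rz": 0, "claw": 91}
    - {"dx": -25, "dy": 55, "dz": -47, "rx": 0, "ry": 0, "rz": 0, "claw": 91}
    - {"dx": -25, "dy": 95, "dz": -82, "rx": 0, "ry": 0, "rz": 0, "claw": 91}
    - {"dx": -25, "dy": 135, "dz": -116, "rx": 0, "ry": 0, "rz": 0, "claw": 91}
    - {"dx": -25, "dy": 170, "dz": -146, "rx": 0, "ry": 0, "rz": 0, "claw": 91}
    - {"dx": -25, "dy": 190, "dz": -163, "rx": 0, "ry": 0, "rz": 0, "claw": 91}
    - {"dx": -25, "dy": 194, "dz": -167, "rx": 0, "ry": 0, "rz": 0, "claw": 91}
    - {"dx": -25, "dy": 194, "dz": -167, "rx": 0, "ry": 0, "rz": 0, "claw": 91}

```text
clock: 15.05
tcp_pos: [0.6517, 0.1988, 0.1434]
orientation: [-0.5, -0.5, 0.5, -0.5]
wrist_force: [-0.2, -0.2, -0.3]
width: 0.0912
```

```bash
python3 go.py .652 .199 .0285 0
python3 - <<'E'
from plant import vision
from h import *
i=vision.camera_info('wrist'); im=vision.camera('wrist')[:,:,::-1].copy()
cv2.polylines(im,[proj(i,circ((.652,.199),.028,.08)).astype(int).reshape(-1,1,2)],True,(0,0,255),1)
im2=vision.camera('top')[:,:,::-1].copy()
cv2.imwrite('pics/w5.png',np.hstack([cv2.resize(im,(400,300)),cv2.resize(im2[170:320,220:420],(400,300))]))
E
```

```text
clock 15.05 tcp [0.6517 0.1988 0.1434] F [-0.2  -0.2  -0.34] w 0.0912 jawyaw 0.0 toolx [-0. -0. -1.] q [ 0.26  0.43  1.8  -0.    0.91  0.26]
shift mm [114.9   0.4  -0.2]
rot [0. 0. 0.]
```

View pics/w5.png

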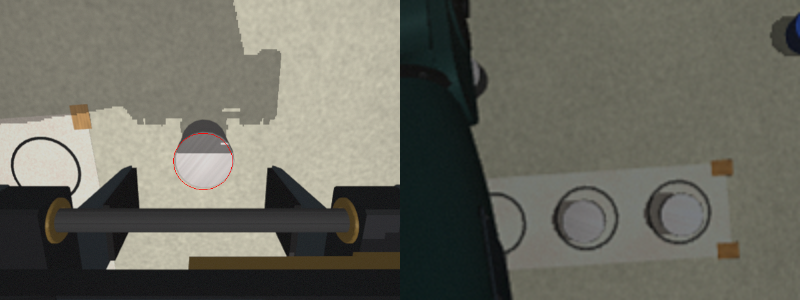

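Two tins stand inside rings 2 and 3, and tin 3's lid matches the overlay. Gripping it.

Call:
jog_arm:
  targets:
    - {"dx": 25, "dy": 0.5, "dz": 0, "rx": 0, "ry": 0, "rz": 0, "claw": 91}
    - {"dx": 55, "dy": 0.5, "dz": 0, "rx": 0, "ry": 0, "rz": 0, "claw": 91}
    - {"dx": 85, "dy": 0.5, "dz": 0, "rx": 0, "ry": 0, "rz": 0, "claw": 91}
    - {"dx": 107, "dy": 0.5, "dz": 0, "rx": 0, "ry": 0, "rz": 0, "claw": 91}
    - {"dx": 115, "dy": 0.5, "dz": 0, "rx": 0, "ry": 0, "rz": 0, "claw": 91}
    - {"dx": 115, "dy": 0.5, "dz": 0, "rx": 0, "ry": 0, "rz": 0, "claw": 91}
    - {"dx": 115, "dy": 0.5, "dz": 0, "rx": 0, "ry": 0, "rz": 0, "claw": 60}
    - {"dx": 115, "dy": 0.5, "dz": 0, "rx": 0, "ry": 0, "rz": 0, "claw": 45}

```text
clock: 16.15
tcp_pos: [0.6533, 0.1992, 0.0292]
orientation: [0.5, 0.5, -0.5, 0.5]
wrist_force: [0.6, 0.1, 0.5]
width: 0.0741
```

Call:
jog_arm:
  targets:
    - {"dx": 0, "dy": 0, "dz": 0, "rx": 0, "ry": 0, "rz": 0, "claw": 40}
    - {"dx": 0, "dy": 0, "dz": 0, "rx": 0, "ry": 0, "rz": 0, "claw": 40}
    - {"dx": 0, "dy": 0, "dz": 0, "rx": 0, "ry": 0, "rz": 0, "claw": 40}
    - {"dx": -10, "dy": 0, "dz": 0, "rx": 0, "ry": 0, "rz": 0, "claw": 40}
    - {"dx": -25, "dy": 0, "dz": 0, "rx": 0, "ry": 0, "rz": 0, "claw": 40}
    - {"dx": -40, "dy": 0, "dz": 0, "rx": 0, "ry": 0, "rz": 0, "claw": 40}
    - {"dx": -50, "dy": 0, "dz": 0, "rx": 0, "ry": 0, "rz": 0, "claw": 40}
    - {"dx": -50, "dy": 0, "dz": 0, "rx": 0, "ry": 0, "rz": 0, "claw": 40}

```text
clock: 17.15
tcp_pos: [0.6533, 0.1992, 0.0794]
orientation: [0.5, 0.5, -0.5, 0.5]
wrist_force: [0.4, -0.2, -2.1]
width: 0.0554
```

```bash
python3 go.py .448 .1618 .08 0
```

```text
clock 17.15 tcp [0.6533 0.1992 0.0794] F [ 0.42 -0.16 -2.09] w 0.0554 jawyaw -0.0 toolx [ 0.002  0.    -1.   ] q [ 0.26  0.52  1.81 -0.    0.81  0.26]
shift mm [  -0.9 -205.3   37.4]
rot [-0.    -0.    -0.002]
```

The third tin reads about 2.1 N (light), so the first tin, now in ring 3, is the heaviest. Carrying this one to ring 1.

Call:
jog_arm:
  targets:
    - {"dx": 0, "dy": -18, "dz": 3, "rx": 0, "ry": 0, "rz": 0, "claw": 40}
    - {"dx": 0, "dy": -52, "dz": 9, "rx": 0, "ry": 0, "rz": 0, "claw": 40}
    - {"dx": 0, "dy": -95, "dz": 17, "rx": 0, "ry": 0, "rz": 0, "claw": 40}
    - {"dx": 0, "dy": -138, "dz": 25, "rx": 0, "ry": 0, "rz": 0, "claw": 40}
    - {"dx": 0, "dy": -175, "dz": 32, "rx": 0, "ry": 0, "rz": 0, "claw": 40}
    - {"dx": 0, "dy": -198, "dz": 36, "rx": 0, "ry": 0, "rz": 0, "claw": 40}
    - {"dx": 0, "dy": -205, "dz": 37.5, "rx": 0, "ry": 0, "rz": 0, "claw": 40}
    - {"dx": 0, "dy": -205, "dz": 37.5, "rx": 0, "ry": 0, "rz": 0, "claw": 40}

```text
clock: 18.15
tcp_pos: [0.4482, 0.1617, 0.0784]
orientation: [0.5, 0.5, -0.5, 0.5]
wrist_force: [0.9, 0.8, -1.5]
width: 0.0555
```

```bash
python3 - <<'E'
from plant import vision
from h import *
i=vision.camera_info('wrist'); im=vision.camera('wrist')[:,:,::-1].copy()
for c in ((.448,.1618),): cv2.polylines(im,[proj(i,circ(c,.043,0)).astype(int).reshape(-1,1,2)],True,(0,0,255),1)
cv2.imwrite('pics/w6.png',im)
E
python3 go.py .448 .1618 .0295 0
```

```text
clock 18.2 tcp [0.4487 0.1618 0.0784] F [ 0.27  0.2  -1.7 ] w 0.0551 jawyaw -0.0 toolx [ 0.001  0.    -1.   ] q [0.3  0.26 2.23 0.   0.66 0.3 ]
shift mm [48.9 -0.7  0. ]
rot [-0.    -0.    -0.001]
```

View pics/w6.png

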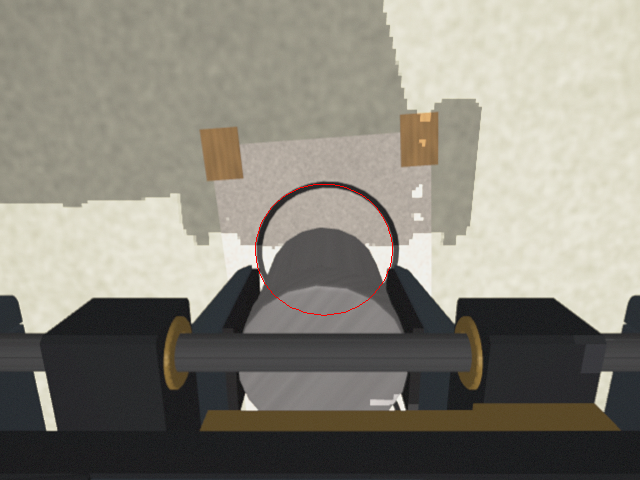

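Ring 1 again shows about 4 px to the right of the overlay; nudging +1.5 mm in x, lowering gently, and releasing.

Call:
jog_arm:
  targets:
    - {"dx": 10, "dy": 1.5, "dz": 0, "rx": 0, "ry": 0, "rz": 0, "claw": 40}
    - {"dx": 26, "dy": 1.5, "dz": 0, "rx": 0, "ry": 0, "rz": 0, "claw": 40}
    - {"dx": 40, "dy": 1.5, "dz": 0, "rx": 0, "ry": 0, "rz": 0, "claw": 40}
    - {"dx": 46, "dy": 1.5, "dz": 0, "rx": 0, "ry": 0, "rz": 0, "claw": 40}
    - {"dx": 48, "dy": 1.5, "dz": 0, "rx": 0, "ry": 0, "rz": 0, "claw": 40}
    - {"dx": 48.5, "dy": 1.5, "dz": 0, "rx": 0, "ry": 0, "rz": 0, "claw": 40}
    - {"dx": 49, "dy": 1.5, "dz": 0, "rx": 0, "ry": 0, "rz": 0, "claw": 40}
    - {"dx": 49, "dy": 1.5, "dz": 0, "rx": 0, "ry": 0, "rz": 0, "claw": 40}

```text
clock: 19.2
tcp_pos: [0.4494, 0.1616, 0.0295]
orientation: [0.5, 0.5, -0.5, 0.5]
wrist_force: [-0.3, -0.0, -2.2]
width: 0.0553
```

```bash
python3 go.py
```

```text
clock 19.2 tcp [0.4494 0.1616 0.0295] F [-0.31 -0.04 -2.19] w 0.0553 jawyaw 0.0 toolx [ 0.  0. -1.] q [ 0.3   0.36  2.23 -0.    0.55  0.3 ]
```

Call:
jog_arm:
  targets:
    - {"dx": 0.7, "dy": 0, "dz": 0, "rx": 0, "ry": 0, "rz": 0, "claw": 40}
    - {"dx": 0.7, "dy": 0, "dz": 0, "rx": 0, "ry": 0, "rz": 0, "claw": 70}
    - {"dx": 0.7, "dy": 0, "dz": 0, "rx": 0, "ry": 0, "rz": 0, "claw": 91}
    - {"dx": 0.7, "dy": 0, "dz": 0, "rx": 0, "ry": 0, "rz": 0, "claw": 91}
    - {"dx": 0.7, "dy": 0, "dz": 0, "rx": 0, "ry": 0, "rz": 0, "claw": 91}
    - {"dx": -10, "dy": 0, "dz": 0, "rx": 0, "ry": 0, "rz": 0, "claw": 91}
    - {"dx": -45, "dy": 0, "dz": 0, "rx": 0, "ry": 0, "rz": 0, "claw": 91}
    - {"dx": -105, "dy": 0, "dz": 0, "rx": 0, "ry": 0, "rz": 0, "claw": 91}

```text
clock: 20.2
tcp_pos: [0.4481, 0.1612, 0.1348]
orientation: [-0.499, -0.501, 0.501, -0.499]
wrist_force: [0.5, 0.5, 1.2]
width: 0.091
```

```bash
cat > ck.py <<'E'
from plant import vision
from h import *
import sys
for n in ('top','scene'):
    i=vision.camera_info(n); im=vision.camera(n)[:,:,::-1].copy()
    cv2.imwrite(f'pics/ck_{n}_{sys.argv[1]}.png',im)
    a=rect(im,i,.08,.36,.56,-.2,.2,.001); b=rect(im,i,0,.36,.56,-.2,.2,.001)
    for k,g in enumerate(((.449,.161),(.458,.0315),(.4672,-.098))): 
        p=(int((.2-g[1])*1000),int((.56-g[0])*1000)); cv2.circle(a,p,28,(0,0,255),1); cv2.circle(b,p,43,(0,255,0),1)
    cv2.imwrite(f'pics/ckr_{n}_{sys.argv[1]}.png',np.hstack([a,b]))
a=cv2.imread(f'pics/ckr_top_{sys.argv[1]}.png');b=cv2.imread(f'pics/ckr_scene_{sys.argv[1]}.png');cv2.imwrite(f'pics/ckr_{sys.argv[1]}.png',np.vstack([a,b]))
E
python3 ck.py 1; python3 go.py .468 -.097 .14 0
```

```text
clock 20.3 tcp [0.4523 0.1626 0.1402] F [ 0.28 -0.68 -0.41] w 0.0908 jawyaw 0.0 toolx [ 0.008  0.003 -1.   ] q [0.3  0.14 2.21 0.   0.78 0.3 ]
shift mm [ -0.3  15.7 259.6]
rot [ 0.    -0.003 -0.008]
```

View pics/ckr_1.png

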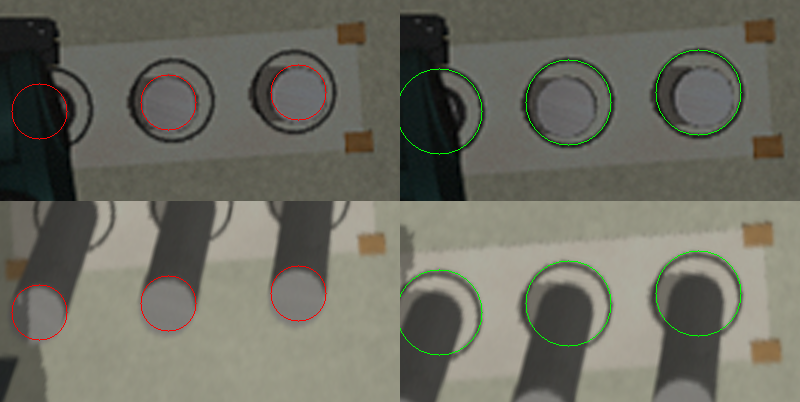

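View pics/ck_scene_1.png

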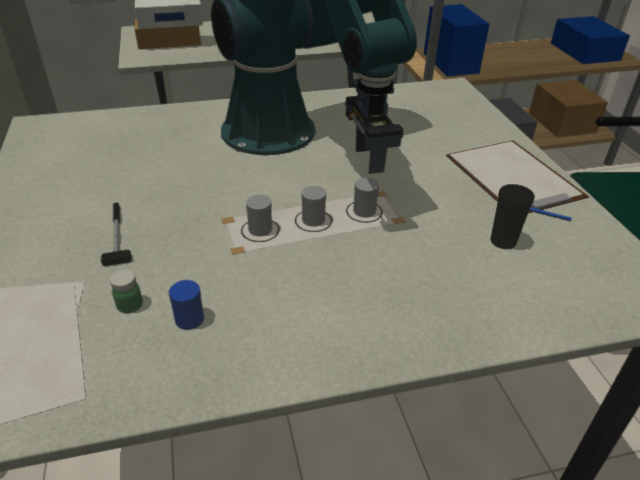

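All three tins stand upright within about 3 mm of their ring centres (lids match the red circles in both views), and the bystanders are unmoved. Going back to ring 3 for the heavy tin.

Call:
jog_arm:
  targets:
    - {"dx": 0, "dy": 1, "dz": 20, "rx": 0, "ry": 0, "rz": 0, "claw": 91}
    - {"dx": 0, "dy": 4, "dz": 60, "rx": 0, "ry": 0, "rz": 0, "claw": 91}
    - {"dx": 0, "dy": 8, "dz": 110, "rx": 0, "ry": 0, "rz": 0, "claw": 91}
    - {"dx": 0, "dy": 11, "dz": 160, "rx": 0, "ry": 0, "rz": 0, "claw": 91}
    - {"dx": 0, "dy": 14, "dz": 205, "rx": 0, "ry": 0, "rz": 0, "claw": 91}
    - {"dx": 0, "dy": 16, "dz": 240, "rx": 0, "ry": 0, "rz": 0, "claw": 91}
    - {"dx": 0, "dy": 17, "dz": 258, "rx": 0, "ry": 0, "rz": 0, "claw": 91}
    - {"dx": 0, "dy": 17, "dz": 258, "rx": 0, "ry": 0, "rz": 0, "claw": 91}

```text
clock: 21.3
tcp_pos: [0.4662, -0.0968, 0.1343]
orientation: [0.5, 0.5, -0.5, 0.5]
wrist_force: [0.9, 0.4, -0.6]
width: 0.0913
```

Call:
jog_arm:
  targets:
    - {"dx": 0, "dy": 0, "dz": 0, "rx": 0, "ry": 0, "rz": 0, "claw": 91}
    - {"dx": 0, "dy": 0, "dz": 0, "rx": 0, "ry": 0, "rz": 0, "claw": 91}
    - {"dx": 0, "dy": 0, "dz": 0, "rx": 0, "ry": 0, "rz": 0, "claw": 91}
    - {"dx": 0, "dy": 0, "dz": 0, "rx": 0, "ry": 0, "rz": 0, "claw": 91}
    - {"dx": 0, "dy": 0, "dz": 0, "rx": 0, "ry": 0, "rz": 0, "claw": 91}
    - {"dx": 0, "dy": 0, "dz": 0, "rx": 0, "ry": 0, "rz": 0, "claw": 91}
    - {"dx": 0, "dy": 0, "dz": 0, "rx": 0, "ry": 0, "rz": 0, "claw": 91}
    - {"dx": 0, "dy": 0, "dz": 0, "rx": 0, "ry": 0, "rz": 0, "claw": 91}

```text
clock: 22.3
tcp_pos: [0.4662, -0.0964, 0.1342]
orientation: [0.5, 0.5, -0.5, 0.5]
wrist_force: [0.8, 0.4, -1.1]
width: 0.0911
```

```bash
python3 ck.py 2; python3 go.py .4668 -.097 .0285 0
python3 - <<'E'
from plant import vision
from h import *
i=vision.camera_info('wrist'); im=vision.camera('wrist')[:,:,::-1].copy()
cv2.polylines(im,[proj(i,circ((.4668,-.097),.028,.08)).astype(int).reshape(-1,1,2)],True,(0,0,255),1)
cv2.imwrite('pics/w7.png',im)
E
```

```text
clock 22.4 tcp [ 0.4662 -0.0964  0.1342] F [ 0.37  0.62 -0.57] w 0.0909 jawyaw -0.0 toolx [-0. -0. -1.] q [-0.25  0.15  2.22 -0.    0.78 -0.25]
shift mm [105.7   0.6   0.6]
rot [-0.  0.  0.]
```

View pics/w7.png

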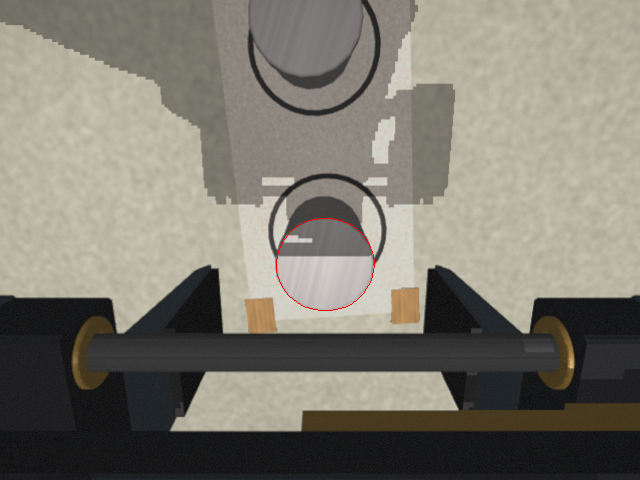

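View pics/ckr_2.png

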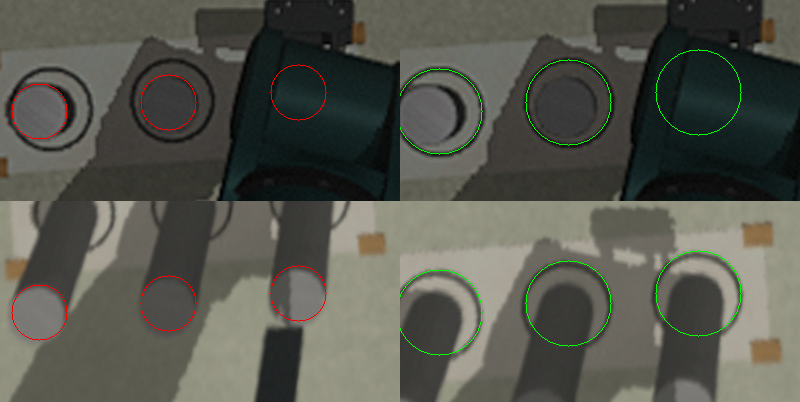

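All fits look good: the lid matches the overlay, and the ring 1 and ring 2 tins match theirs. Gripping the heavy tin and raising it.

Call:
jog_arm:
  targets:
    - {"dx": 25, "dy": 0.5, "dz": 0.5, "rx": 0, "ry": 0, "rz": 0, "claw": 91}
    - {"dx": 50, "dy": 0.5, "dz": 0.5, "rx": 0, "ry": 0, "rz": 0, "claw": 91}
    - {"dx": 77, "dy": 0.5, "dz": 0.5, "rx": 0, "ry": 0, "rz": 0, "claw": 91}
    - {"dx": 97, "dy": 0.5, "dz": 0.5, "rx": 0, "ry": 0, "rz": 0, "claw": 91}
    - {"dx": 105, "dy": 0.5, "dz": 0.5, "rx": 0, "ry": 0, "rz": 0, "claw": 91}
    - {"dx": 105, "dy": 0.5, "dz": 0.5, "rx": 0, "ry": 0, "rz": 0, "claw": 91}
    - {"dx": 105, "dy": 0.5, "dz": 0.5, "rx": 0, "ry": 0, "rz": 0, "claw": 60}
    - {"dx": 105, "dy": 0.5, "dz": 0.5, "rx": 0, "ry": 0, "rz": 0, "claw": 45}
  squeeze: 35

```text
clock: 23.45
tcp_pos: [0.4672, -0.097, 0.0299]
orientation: [0.5, 0.5, -0.5, 0.5]
wrist_force: [0.6, 1.1, -0.9]
width: 0.0738
```

Call:
jog_arm:
  targets:
    - {"dx": 0, "dy": 0, "dz": 0, "rx": 0, "ry": 0, "rz": 0, "claw": 40}
    - {"dx": 0, "dy": 0, "dz": 0, "rx": 0, "ry": 0, "rz": 0, "claw": 40}
    - {"dx": 0, "dy": 0, "dz": 0, "rx": 0, "ry": 0, "rz": 0, "claw": 40}
    - {"dx": -10, "dy": 0, "dz": 0, "rx": 0, "ry": 0, "rz": 0, "claw": 40}
    - {"dx": -28, "dy": 0, "dz": 0, "rx": 0, "ry": 0, "rz": 0, "claw": 40}
    - {"dx": -50, "dy": 0, "dz": 0, "rx": 0, "ry": 0, "rz": 0, "claw": 40}
    - {"dx": -68, "dy": 0, "dz": 0, "rx": 0, "ry": 0, "rz": 0, "claw": 40}
    - {"dx": -75, "dy": 0, "dz": 0, "rx": 0, "ry": 0, "rz": 0, "claw": 40}

```text
clock: 24.45
tcp_pos: [0.4668, -0.0969, 0.1052]
orientation: [0.5, 0.5, -0.5, 0.5]
wrist_force: [0.5, -0.4, -5.9]
width: 0.056
```

Call:
jog_arm:
  targets:
    - {"dx": -10, "dy": 0, "dz": 0, "rx": 0, "ry": 0, "rz": 0, "claw": 40}
    - {"dx": -25, "dy": 0, "dz": 0, "rx": 0, "ry": 0, "rz": 0, "claw": 40}
    - {"dx": -42, "dy": 0, "dz": 0, "rx": 0, "ry": 0, "rz": 0, "claw": 40}
    - {"dx": -57, "dy": 0, "dz": 0, "rx": 0, "ry": 0, "rz": 0, "claw": 40}
    - {"dx": -65, "dy": 0, "dz": 0, "rx": 0, "ry": 0, "rz": 0, "claw": 40}
    - {"dx": -68, "dy": 0, "dz": 0, "rx": 0, "ry": 0, "rz": 0, "claw": 40}
    - {"dx": -68, "dy": 0, "dz": 0, "rx": 0, "ry": 0, "rz": 0, "claw": 40}
    - {"dx": -68, "dy": 0, "dz": 0, "rx": 0, "ry": 0, "rz": 0, "claw": 40}

```text
clock: 25.45
tcp_pos: [0.4664, -0.0968, 0.1718]
orientation: [0.5, 0.5, -0.5, 0.5]
wrist_force: [0.3, -0.8, -5.9]
width: 0.0564
```

Call:
jog_arm:
  targets:
    - {"dx": 0, "dy": 0, "dz": 0, "rx": 0, "ry": 0, "rz": 0, "claw": 40}
    - {"dx": 0, "dy": 0, "dz": 0, "rx": 0, "ry": 0, "rz": 0, "claw": 40}
    - {"dx": 0, "dy": 0, "dz": 0, "rx": 0, "ry": 0, "rz": 0, "claw": 40}
    - {"dx": 0, "dy": 0, "dz": 0, "rx": 0, "ry": 0, "rz": 0, "claw": 40}
    - {"dx": 0, "dy": 0, "dz": 0, "rx": 0, "ry": 0, "rz": 0, "claw": 40}
    - {"dx": 0, "dy": 0, "dz": 0, "rx": 0, "ry": 0, "rz": 0, "claw": 40}
    - {"dx": 0, "dy": 0, "dz": 0, "rx": 0, "ry": 0, "rz": 0, "claw": 40}
    - {"dx": 0, "dy": 0, "dz": 0, "rx": 0, "ry": 0, "rz": 0, "claw": 40}

```text
clock: 26.45
tcp_pos: [0.4667, -0.0969, 0.1722]
orientation: [0.5, 0.5, -0.5, 0.5]
wrist_force: [0.1, 0.9, -6.4]
width: 0.0561
```

```bash
python3 ck.py 3; python3 go.py
```

```text
clock 26.55 tcp [ 0.4667 -0.0969  0.1722] F [ 0.12  0.12 -5.56] w 0.0563 jawyaw -0.0 toolx [ 0.  0. -1.] q [-0.25  0.08  2.2   0.    0.86 -0.25]
```

View pics/ck_scene_3.png

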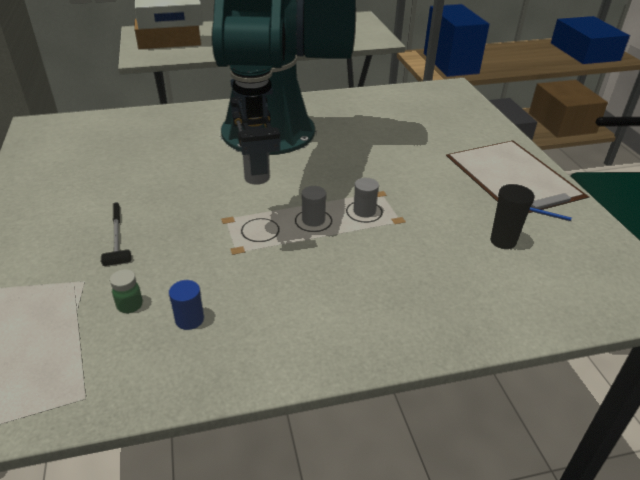

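View pics/ckr_3.png

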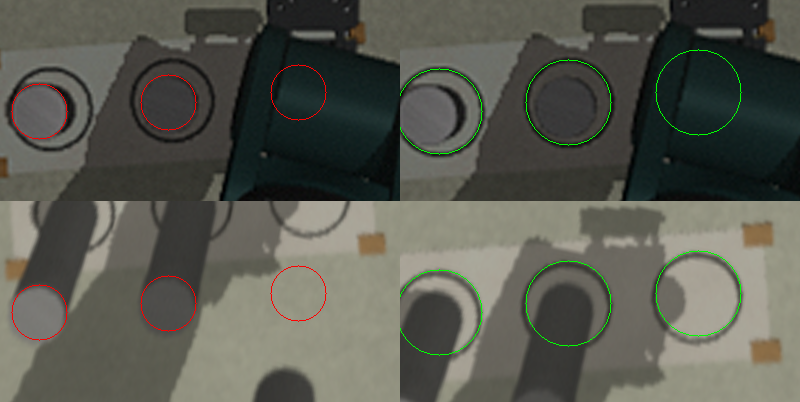

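The heavy tin hangs upright and still with its centre at about 0.18 m, and the other two stand in rings 1 and 2. Handing in.

```bash
python3 -c "
from plant import order
print(order.close_job())"
```

```text
the job is handed in; nothing more can be done
None
```

I lifted and weighed all three tins, stood one in each ring, then picked the heaviest up again and handed the job in at about 26.6 s while holding it. The interface reported no verdict.

- **Weights:** the tin that started on the robot's right read about 6 N at the wrist. The middle and left ones each read about 2 N. The heavy tin went in ring 3, the other two in rings 2 and 1.
- **Placing:** before the last lift, all three stood upright and let go, within about 3 mm of their ring centres in the camera views.
- **Final hold:** the heavy tin is upright and still, with its centre at about 0.18 m and about 14 cm of air below it. The wrist read 5.6–6.4 N. The two light tins still stand in rings 1 and 2.
- **Bystanders:** the tumbler, jar and hammer look unmoved in the last scene picture. I judged this by eye and did not measure it.

**Disagreements between checks:**
- The top and scene cameras differed by 3–5 mm on the ring positions. The wrist camera agreed better with the top one, so I used mainly that.
- The second tin was pressed on the card with about 22 N while being set down, and was not visibly disturbed.

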